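Put a gas detector on test and reset the cut-out

TASK

Put the gas detector on test: hold it and push its red end button fully in against the steel striker plate to switch it on, not with the fingers, then set it down gently in the test dock, screen up, nose towards the gas port, and let go. Then reset the tripped cut-out: push the lever fully to OFF first, then throw it fully to ON. Leave everything else on the bench where it is.

Things in the scene. Friction and masses are not known exactly. Their poses are not given: they have to be found in the camera images.
- detector_center (a point): Handheld gas detector: yellow bar, black rubber middle, loose on the bench. Rectangular body 150 (x) x 34 (y) x 44 mm (z), 0.2 to 0.37 kg. Point: body centre, 22 mm above its underside. x points along it to the red end button, z up through its small screen; at -x a grey nose, 24 mm diameter, stands 12 mm out of the end. Grasp across the 34 mm width at the middle.
- plunger_tip (a point): Centre of the outer face of the detector's red end button (20 mm diameter), on the body's centre line, 89 mm from the detector's centre at the start (79 mm when fully in). Same axes as the detector: x points out of the button's face.
- plunger (a joint): Travel of the red end button in m: 0 = out (off), 0.010 = fully in (on). Takes about 7 N along the detector's length, has no return spring and stays where it is pushed; starts at 0 to 0.002.
- striker_face (a point): Striker: an upright steel plate, 90 mm wide and 110 mm tall, fixed to the bench on a yellow foot, to the robot's left. This point is on its bare front face, on the middle line, 65 mm above the bench. Axes: x points into the plate (the direction to press in), y along its width, z up. The face is vertical; the space in front of it (-x) is free.
- dock_seat (a point): Test dock fixed to the bench: grey base, two blue U saddles. Point midway between the saddles at their floor level, 25 mm above the bench; x along the dock away from its gas port, z up. Saddles at x = -52 and 52 mm, 24 mm long, slots 42 mm wide, 10 mm walls rising 18 mm above the floor; an 80 mm gap for fingers between. The docked detector's centre is 22 mm above this point, its x along the dock's x.
- dock_port (a point): Face of the dock's gas port, an aluminium block with brass fittings, 62 mm wide and 62 mm high, at the dock's -x end, 99 mm from the seat point; this point is 47 mm above the bench. The docked detector's grey nose points at it, about 12 mm away when the detector is centred on the saddles. Axes as the seat's. The dock's base between the saddles is 10 mm high.
- trip_pivot (a point): Fixed grey cut-out box, 110 mm (x) x 96 mm (y) x 50 mm tall, with a trip lever on top. This point is the lever's pivot, 55 mm above the bench, over the centre of the box. Axes: y is the lever's hinge axis, x points from the OFF side (green mark) to the ON side (red mark), z up.
- trip_tip (a point): Middle of the outer end of the trip lever, 75 mm from its pivot. The lever is a steel rod with a black grip at its end, 40 mm wide (along the hinge), 16 mm thick and 26 mm long. It can be pushed from either side.
- trip (a joint): Angle of the trip lever in rad: 0 = fully OFF (leaning 0.55 rad from vertical towards the box's -x side, green mark), 0.55 = upright, 1.10 = fully ON (leaning 0.55 rad to +x, red mark). Starts tripped, between 0.4 and 0.7. It stays where it is left and needs about 3.5 N at the tip.
- cup_mid (a point): Bystander, to be left alone: white paper cup, 80 mm across the rim, 85 mm tall, loose on the bench. Point half-way up on its middle line.
- canister_mid (a point): Bystander, to be left alone: red spray-type gas can, 66 mm diameter, 120 mm tall, loose on the bench. Point half-way up on its middle line.
- sensor_a_mid (a point): Bystander, to be left alone: stainless sensor box with a blue patch on top, 75 x 110 x 40 mm, loose on the bench. Point half-way up on its middle line.
- sensor_b_mid (a point): Bystander, to be left alone: stainless sensor box with a black disc on top, 75 x 110 x 40 mm, loose on the bench. Point half-way up on its middle line.
- wrench_mid (a point): Bystander, to be left alone: steel wrench lying flat, 170 mm long, loose on the bench. Point at the middle of its length.
- jar_mid (a point): Bystander, to be left alone: amber jar with a white cap, 60 mm diameter, 90 mm tall, loose on the bench. Point half-way up on its middle line.
Not all that is in view belongs to the job. Leave any turquoise look-alike of the part that bears trip_pivot alone. What is shaped like the part that bears detector_center but purple is not meant.

How it is judged:
By the outcome, as a careful person would: the job done as asked, in the order asked, and still so for the second after the job is handed in, with the robot touching nothing.
It also fails if it takes over 72 s, if anything falls off the work surface, if the arm or the gripper's body presses on something with over 40 N, if the wrist force passes 120 N, or if a joint passes its speed limit or range.

ROBOT

A 6-joint arm with a two-finger parallel gripper is mounted at the origin on the work surface. World frame = base frame: x ahead of the robot, y to its left, z up, the work surface at z = 0. Lengths are in m, angles in rad, forces in N, time in s.
With the tool pointing down it reaches from about 0.35 to 0.775 m from the base axis. Payload 7.3 kg.
Tool frame: the origin (TCP) lies at the very end of the fingers, on their centre line; the grasp point (between the pads) lies 19 mm behind it; z points along the fingers, y is the direction in which the jaws open and shut (so a half turn about z gives the same grasp; the last joint's range is limited). The gripper opens to 92 mm and grips with 3 to 60 N. Pads are 19 mm wide; open, the fingers measure 130 mm over their backs; the gripper's body (75 mm by 190 mm) begins 47 mm behind the grasp point.
Start: joints at [0.968, 0.342, 1.524, -0, 1.275, -0.146], TCP at [0.232, 0.471, 0.227] pointing down, gripper open.
Joint ranges: [-2.53, 2.53], [-0.77, 2.02], [0.04, 2.7], [-1, 4.14], [0.28, 2.66], [-3.11, 3.11]. Speed limits (rad/s): [2.57, 2.57, 3.14, 3.14, 3.14, 3.14].

INTERFACE

Orientations are given as [roll, pitch, yaw] about the fixed x, y, z axes, in that order (R = Rz(yaw) Ry(pitch) Rx(roll)).
In Python, from cell import robot gives the robot as it stands.
- The arm moves only by the tool apply_moves, never from a script. Its argument "plan" is a list of rows, each an object of numbers: "tx", "ty", "tz": the shift along the tool's x, y, z in m; "yaw": the turn about the tool's z in rad; "grip": the opening, from -1 (shut) to 1 (fully open), so that 0 is half open. In form: [{"tx": .., "ty": .., "tz": .., "yaw": .., "grip": ..}, ...]. A call has 1 to 8 rows; each row is the pose to reach, as a shift and turn from the pose commanded when the call began, along the tool's axes at that moment; what a row does not reach only later rows make up. A row lasts 1/8 s, in which the tool goes at most 62.5 mm and 10.7 degrees, less where a joint would pass 70% of its speed; a pose out of reach is approached as far as the arm can. A call with a gripper value outside its range is refused whole. The fingers move at their own pace and stop on an object; "force" is the grip in N (left out, the last holds). Time passes only in rows, so rows that repeat a pose let the fingers close. It gives the time, the measured TCP pose, the force and the opening at its end, in the units of the state.
- robot.observe(): the state, without advancing time (a new reading comes with each control period).
- robot.read_camera(name): name is "side" or "top"; returns (picture, depth): 480x640x3 uint8, red, green, blue; 480x640 float32, m along the optical axis (not along the pixel's ray), 0 where there is no reading.
- robot.get_calibration(name): a dict with "camera_matrix" (3x3 intrinsics, pixels), "R" (3x3) and "t" (3): a world point X has camera coordinates R X + t. Camera axes: x right, y down, z forward; pixel columns grow to the right and rows downward; lengths in m; the calibration is good to about 2 mm. A picture is of the moment at which its call begins. get_calibration takes no time and is no camera call.
- robot.hand_in(): hands the job in, once; it reports no verdict.
Trained networks look in the newest picture that a camera, given by its name, has taken for a name from the list of things; names that differ only in an ending like _2 or _b are one class to them, and where a whole thing is asked for, a point or a joint stands for the part that bears it (a point fixed in the world has none). Each returns a list of dicts, best first, with "confidence" (0 to 1); they miss things now and then, are a little off and sometimes report something else, mostly with a low value. They report only what shows in the picture. A call takes as long as a camera call. They do not tell look-alikes from the thing itself.
- robot.outline_of(label, camera): "region" (480x640 bool, what is visible of it) and "pixel" ([row, column] in pixels, amid what is visible of it).
- robot.tip_of(label, camera): "pixel" ([row, column] in pixels: a listed point, or the origin of a listed thing).
The state is a dict: "time": time; "qpos": joint angles; "qvel": joint speeds; "joint_efforts": joint torques, N m; "tool_pos": TCP position; "tool_rot": TCP orientation; "contact_force": force on the tool from outside, world axes, zero at the start; "torque": the same for the moment, N m; "opening": finger opening in m.
Only numpy, scipy, OpenCV 4.12 (cv2) and the standard library are available. Lean on these libraries where they do the work, as an engineer would, in place of code of your own. Each camera call takes 0.05 s, during which the arm holds its last target.

## Working session

There is one attempt and no reset: what is moved stays moved. The work goes in short steps, Python scripts to look and compute and a tool call to move; the robot and the scene stay as the last step left them, time stands still between calls to the robot, and variables do not carry over. Pictures are saved under pics/ and viewed, and the job is handed in when it is done.

Besides the shell and the picture viewer there is one more tool, called in YAML: its name, and indented under it one key for each argument. apply_moves: Moves the arm, as the interface text tells. Its arguments: {"type":"object","properties":{"plan":{"type":"array","items":{"type":"object","properties":{"tx":{"type":"number"},"ty":{"type":"number"},"tz":{"type":"number"},"yaw":{"type":"number"},"grip":{"type":"number"}}}},"force":{"type":"number"}},"required":["plan"]}

```bash
ls; mkdir -p pics; cat > h.py <<'E'
import numpy as np, cv2
from cell import robot
def snap(n,fn):
    p,d=robot.read_camera(n); cv2.imwrite('pics/'+fn,p[:,:,::-1]); np.save('/tmp/d_%s.npy'%n,d); np.save('/tmp/p_%s.npy'%n,p); return p,d
def w(n,r,c,z=None,d=None):
    K=robot.get_calibration(n);M=np.array(K['camera_matrix']);R=np.array(K['R']);t=np.array(K['t'])
    ray=np.linalg.inv(M)@np.array([c,r,1.])
    o=-R.T@t; v=R.T@ray
    if z is not None: return o+v*(z-o[2])/v[2]
    return R.T@(ray*d-t)
def px(n,X):
    K=robot.get_calibration(n);M=np.array(K['camera_matrix']);q=M@(np.array(K['R'])@np.array(X)+np.array(K['t']));return q[1]/q[2],q[0]/q[2]
E
python3 - <<'E'
from h import *
for n in('side','top'):
    snap(n,n+'0.png'); K=robot.get_calibration(n);R=np.array(K['R']);print(n,-R.T@np.array(K['t']),R[2])
s=robot.observe();print(s)
E
```

```text
pics
side [ 0.00955393 -0.62526466  0.85573852] [ 0.4333779   0.5646697  -0.70237577]
top [ 0.35910086 -0.02281743  1.36658415] [ 0.09651054 -0.00355361 -0.99532562]
{'time': 0.1, 'qpos': array([ 9.67996710e-01,  3.42623237e-01,  1.52490937e+00, -2.59962006e-05,
        1.27540703e+00, -1.45982149e-01]), 'qvel': array([ 0.00074071, -0.00431197, -0.00045512,  0.00110454,  0.00103274,
       -0.00059925]), 'joint_efforts': array([ 1.40511376e-03, -4.32002878e+01, -2.44694817e+01,  7.19459332e-02,
        5.24444610e-02, -4.60434251e-05]), 'tool_pos': array([0.23134621, 0.4708766 , 0.22613417]), 'tool_rot': array([-3.14025638e+00, -1.71341662e-04,  2.68478266e+00]), 'contact_force': array([ 0.45478614, -0.30267886, -0.39065328]), 'torque': array([ 0.03286247,  0.00960049, -0.01854209]), 'opening': 0.09200088504991177}
```

View pics/side0.png

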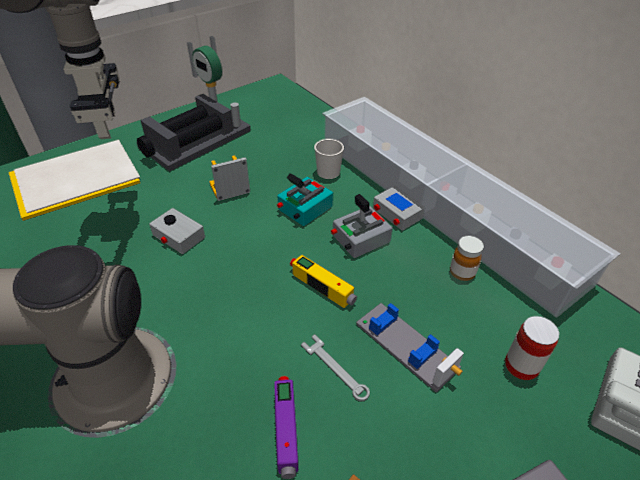

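View pics/top0.png

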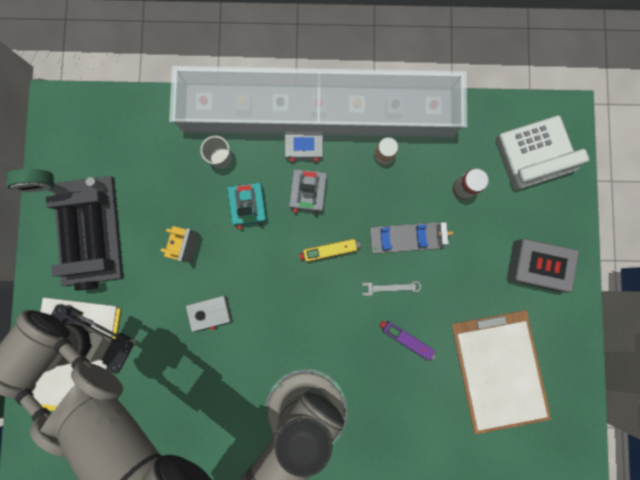

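```bash
python3 - <<'E'
from h import *
for n in('top','side'):
    d=np.load('/tmp/d_%s.npy'%n)
    for l in ['detector_center','plunger_tip','striker_face','dock_seat','dock_port','trip_pivot','trip_tip']:
        for r in robot.tip_of(l,n)[:3]:
            p=r['pixel'];i,j=int(round(p[0])),int(round(p[1]))
            print(n,l,np.round(p,1),round(r['confidence'],2), np.round(w(n,p[0],p[1],d=d[min(i,479),min(j,639)]),3))
E
```

```text
top detector_center [251.4 327.1] 0.67 [ 0.451 -0.054  0.044]
top detector_center [342.  404.9] 0.62 [ 0.204 -0.273  0.045]
top plunger_tip [322.5 379.5] 0.55 [ 0.252 -0.208  0.003]
top plunger_tip [256.5 298.9] 0.45 [0.436 0.026 0.032]
top striker_face [244.  190.6] 0.74 [0.464 0.328 0.053]
top dock_seat [255.9 298.6] 0.71 [0.437 0.026 0.032]
top dock_seat [238.2 403.6] 0.62 [ 0.495 -0.276  0.01 ]
top dock_port [231.2 441.4] 0.6 [ 0.511 -0.371  0.066]
top trip_pivot [152.  220.9] 0.74 [0.742 0.263 0.004]
top trip_pivot [188.9 309.4] 0.64 [ 0.611 -0.002  0.128]
top trip_pivot [201.8 244.7] 0.56 [0.584 0.179 0.064]
top trip_tip [213.4 244.4] 0.5 [0.544 0.171 0.117]
top trip_tip [185.6 303.3] 0.4 [0.619 0.014 0.131]
side detector_center [426.  287.1] 0.95 [ 0.201 -0.296  0.045]
side detector_center [281.5 319.6] 0.67 [ 0.44  -0.071  0.039]
side plunger_tip [261.  292.9] 0.58 [0.432 0.017 0.033]
side plunger_tip [379.9 287.6] 0.54 [ 0.251 -0.224  0.041]
side striker_face [176.1 234.1] 0.61 [0.464 0.324 0.069]
side dock_seat [333.5 404.1] 0.67 [ 0.509 -0.264  0.01 ]
side dock_seat [205.6 394.9] 0.66 [0.742 0.015 0.04 ]
side dock_seat [160.7 326.9] 0.23 [0.699 0.238 0.066]
side dock_port [359.6 447.1] 0.66 [ 0.501 -0.375  0.062]
side trip_pivot [190.6 307.7] 0.88 [0.585 0.17  0.062]
side trip_tip [201.5 361.7] 0.57 [ 0.611 -0.001  0.129]
side trip_tip [179.  294.3] 0.54 [0.546 0.17  0.117]
```

```bash
cat >> h.py <<'E'
def cloud(n):
    d=np.load('/tmp/d_%s.npy'%n);p=np.load('/tmp/p_%s.npy'%n)
    K=robot.get_calibration(n);M=np.array(K['camera_matrix']);R=np.array(K['R']);t=np.array(K['t'])
    c,r=np.meshgrid(np.arange(640),np.arange(480))
    P=np.stack([(c-M[0,2])/M[0,0]*d,(r-M[1,2])/M[1,1]*d,d],-1)
    X=(P-t)@R
    X[d==0]=np.nan
    return X,p
E
python3 - <<'E'
from h import *
def rect(P):
    (c,s,a)=cv2.minAreaRect((P[:,:2]*1000).astype(np.float32)); return np.round(c,1),np.round(s,1),round(a,1)
for n in('top','side'):
    X,p=cloud(n); print(n, robot.get_calibration(n)['camera_matrix'][0][0])
    hsv=cv2.cvtColor(p,cv2.COLOR_RGB2HSV).astype(int);H,S,V=hsv[...,0],hsv[...,1],hsv[...,2]
    x,y,z=X[...,0],X[...,1],X[...,2]
    def box(a,b,c,d): return (x>a)&(x<b)&(y>c)&(y<d)
    m=box(.38,.52,-.15,.06)&(z>.037)&(z<.055); print('det top',m.sum(),np.nanmedian(z[m]),rect(X[m]))
    m=box(.38,.52,-.18,.06)&(z>.012)&(z<.055); print('det all',m.sum(),rect(X[m]))
    m=box(.38,.52,-.18,.06)&(z>.012)&(S>150)&((H<6)|(H>174)); print('red',m.sum(),np.nanmean(X[m],0))
    m=box(.4,.6,-.42,-.17)&(z>.005)&(z<.02); print('dock base',m.sum(),rect(X[m]))
    m=box(.4,.6,-.42,-.17)&(z>.02)&(H>105)&(H<125)&(S>150); print('saddles',m.sum(),rect(X[m]), np.nanmax(z[m]))
    for lo,hi in((-.28,-.17),(-.42,-.28)):
        mm=m&(y>lo)&(y<hi); print('  ',mm.sum(),np.nanmean(X[mm],0),rect(X[mm]))
    m=box(.4,.6,-.42,-.3)&(z>.055); print('port',m.sum(),rect(X[m]), np.nanmax(z[m]))
    m=box(.5,.7,-.06,.06)&(z>.043)&(z<.056); print('trip box',m.sum(),rect(X[m]))
    m=box(.5,.75,-.06,.06)&(z>.105); print('trip top',m.sum(),np.nanmean(X[m],0),rect(X[m]),np.nanmax(z[m]))
    m=box(.38,.55,.25,.4)&(z>.1); print('striker top',m.sum(),rect(X[m]),np.nanmax(z[m]))
    m=box(.38,.55,.25,.4)&(z>.03)&(S<60); print('striker plate',m.sum(),rect(X[m]))
    if n=='side':
        Q=X[m]; 
        A=np.c_[Q[:,0],np.ones(len(Q))]; 
        for _ in range(5):
            s,*_=np.linalg.lstsq(A,Q[:,1],rcond=None); e=Q[:,1]-A@s; k=abs(e)<.006; Q=Q[k];A=A[k]
        print('plane y=',s,len(Q),e.std(), Q.min(0),Q.max(0))
for n,(a,b,c,d) in dict(top=(130,290,150,470),side=(140,400,190,480)).items():
    p=np.load('/tmp/p_%s.npy'%n)[a:b,c:d]; k=2.5 if n=='top' else 2.3
    cv2.imwrite('pics/z_%s.png'%n,cv2.resize(p[:,:,::-1],None,fx=k,fy=k,interpolation=cv2.INTER_CUBIC))
E
```

```text
top 471.1492186395294
det top 622 0.04321744088865101 (array([455.2, -60.2]), array([ 34.4, 149.3]), 13.4)
det all 725 (array([461.3, -80.2]), array([ 43.5, 217.5]), 17.1)
red 13 [0.43783261 0.01924166 0.03018397]
dock base 1430 (array([ 499.2, -298.1]), array([248.1, 188.7]), 88.2)
saddles 261 (array([ 495.6, -271.5]), array([ 56.6, 124.4]), 5.0) 0.04826117763023798
   131 [ 0.49141388 -0.21994739  0.03017601] (array([ 491.1, -219.8]), array([56.6, 20.2]), 4.4)
   130 [ 0.50117673 -0.32306372  0.03007615] (array([ 500.6, -323.3]), array([55.8, 20.1]), 5.6)
port 130 (array([ 505.5, -384.5]), array([59.1, 31.2]), 1.5) 0.06864470985962712
trip box 978 (array([625. ,   5.7]), array([ 95.8, 110.5]), 85.2)
trip top 93 [0.6158809  0.00660213 0.12841331] (array([616.7,   7. ]), array([38.6, 14.7]), 85.3) 0.13667249701363657
striker top 152 (array([457.6, 333.1]), array([11.5, 88.6]), 76.3) 0.11764907295928574
striker plate 355 (array([457.9, 333.1]), array([11.5, 89.3]), 76.3)
side 499.82753904398476
det top 885 0.04359027558534772 (array([455.3, -62.7]), array([ 37.6, 150.1]), 12.0)
det al
[... 306 characters left out ...]
(array([ 490.5, -220.9]), array([62.5, 26. ]), 6.7)
   446 [ 0.49960188 -0.32524971  0.03130665] (array([ 500.4, -324.2]), array([62.6, 25.3]), 5.6)
port 291 (array([ 506.1, -386.6]), array([62.8, 32.4]), 3.0) 0.0659293038003796
trip box 968 (array([625.5,   3.8]), array([ 99.7, 113.3]), 84.8)
trip top 185 [0.6144023  0.00093099 0.12196445] (array([616.7,   4.9]), array([43.4, 18. ]), 86.2) 0.13288847693884998
striker top 184 (array([457.9, 331.5]), array([15.8, 88.2]), 77.3) 0.11313892955492073
striker plate 929 (array([453.9, 333.1]), array([55.1, 84.9]), 42.7)
plane y= [-0.23446921  0.43602951] 900 0.0022035722497953415 [0.41429638 0.3160083  0.03074269] [0.50167885 0.34453959 0.11313893]
```

```bash
sleep 1
```

```text
(no output)
```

View pics/z_side.png

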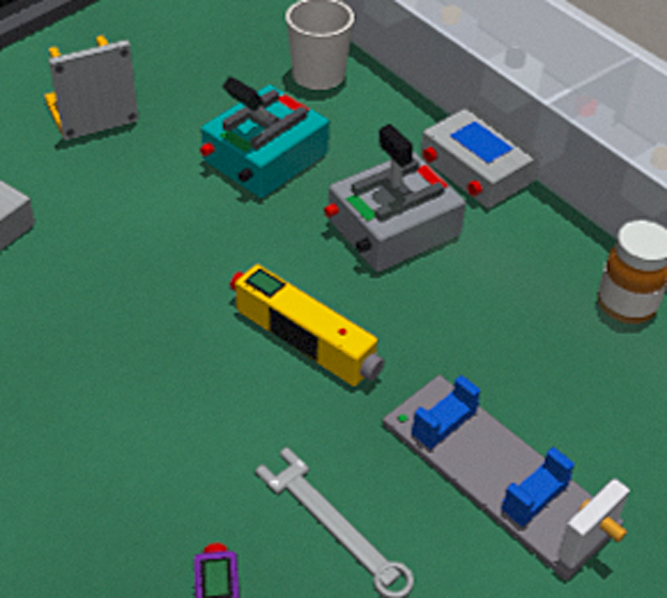

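View pics/z_top.png

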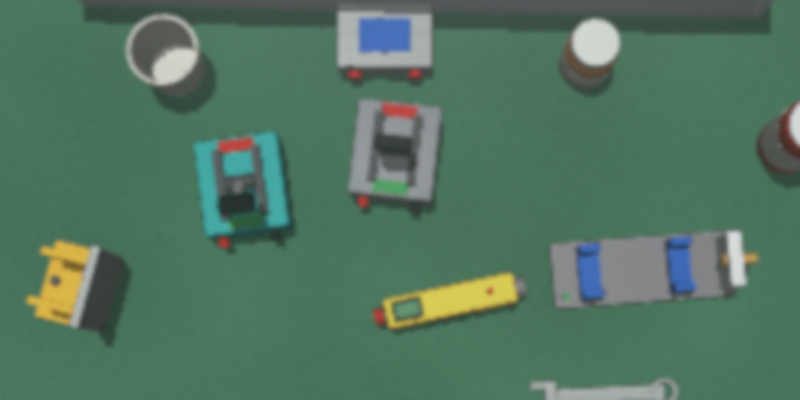

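```bash
cat >> h.py <<'E'
def rel(X,yaw):
    s=robot.observe();p=s['tool_pos'];a=s['tool_rot'][2]
    d=np.array(X)-p
    dy=(a-yaw+np.pi)%(2*np.pi)-np.pi
    print('t',round(s['time'],2),'tcp',np.round(p,4),'yaw',round(a,4),'rp',np.round(s['tool_rot'][:2],3),'F',np.round(s['contact_force'],1),'op',round(s['opening'],4))
    print('-> tx %.4f ty %.4f tz %.4f yaw %.4f'%(d[0]*np.cos(a)+d[1]*np.sin(a), d[0]*np.sin(a)-d[1]*np.cos(a), -d[2], dy))
E
python3 - <<'E'
from h import *
rel([.4553,-.0615,.13],1.792)
E
```

```text
t 0.8 tcp [0.2315 0.4712 0.2268] yaw 2.6848 rp [3.142 0.   ] F [-0.3 -1.   0.2] op 0.0918
-> tx -0.4358 ty -0.3794 tz 0.0968 yaw 0.8928
```

apply_moves:
  plan:
    - {"tx": -0.044,"ty": -0.038,"tz": 0,"yaw": 0.09,"grip": 1}
    - {"tx": -0.088,"ty": -0.076,"tz": 0,"yaw": 0.18,"grip": 1}
    - {"tx": -0.131,"ty": -0.114,"tz": 0,"yaw": 0.27,"grip": 1}
    - {"tx": -0.174,"ty": -0.152,"tz": 0,"yaw": 0.36,"grip": 1}
    - {"tx": -0.218,"ty": -0.19,"tz": 0,"yaw": 0.45,"grip": 1}
    - {"tx": -0.262,"ty": -0.228,"tz": 0,"yaw": 0.54,"grip": 1}
    - {"tx": -0.305,"ty": -0.266,"tz": 0,"yaw": 0.63,"grip": 1}
    - {"tx": -0.348,"ty": -0.304,"tz": 0.02,"yaw": 0.72,"grip": 1}

```text
time: 1.8
tool_pos: [0.4114, 0.043, 0.2078]
tool_rot: [3.137, 0.002, 1.962]
contact_force: [1.1, 0.1, -0.0]
opening: 0.0919
```

```bash
python3 - <<'E'
from h import *
rel([.4553,-.0615,.10],1.792)
E
```

```text
t 1.8 tcp [0.4114 0.043  0.2078] yaw 1.9616 rp [3.137e+00 2.000e-03] F [ 1.1  0.1 -0. ] op 0.0919
-> tx -0.1133 ty 0.0008 tz 0.1078 yaw 0.1696
```

apply_moves:
  plan:
    - {"tx": -0.05,"ty": 0,"tz": 0.03,"yaw": 0.08,"grip": 1}
    - {"tx": -0.1,"ty": 0.001,"tz": 0.06,"yaw": 0.17,"grip": 1}
    - {"tx": -0.113,"ty": 0.001,"tz": 0.108,"yaw": 0.17,"grip": 1}
    - {"tx": -0.113,"ty": 0.001,"tz": 0.108,"yaw": 0.17,"grip": 1}
    - {"tx": -0.113,"ty": 0.001,"tz": 0.108,"yaw": 0.17,"grip": 1}

```text
time: 2.42
tool_pos: [0.4545, -0.0586, 0.1]
tool_rot: [3.141, 0.0, 1.795]
contact_force: [0.5, -0.2, 1.0]
opening: 0.092
```

```bash
python3 - <<'E'
from h import *
snap('side','s1.png');snap('top','t1.png')
rel([.4553,-.0615,.006],1.792)
X,p=cloud('side');x,y,z=X[...,0],X[...,1],X[...,2]
hsv=cv2.cvtColor(p,cv2.COLOR_RGB2HSV);m=(x>.38)&(x<.52)&(y>-.16)&(y<.06)&(z>.037)&(z<.05);
print(cv2.minAreaRect((X[m][:,:2]*1000).astype(np.float32)))
p=np.load('/tmp/p_side.npy')[180:380,220:480]; cv2.imwrite('pics/s1z.png',cv2.resize(p[:,:,::-1],None,fx=3,fy=3))
E
```

```text
t 2.52 tcp [ 0.455  -0.0585  0.1006] yaw 1.7961 rp [3.139e+00 2.000e-03] F [-1.6  0.  -0.1] op 0.0916
-> tx -0.0029 ty -0.0004 tz 0.0946 yaw 0.0041
((455.1650695800781, -62.53826141357422), (36.740169525146484, 149.88978576660156), 12.359944343566895)
```

View pics/s1z.png

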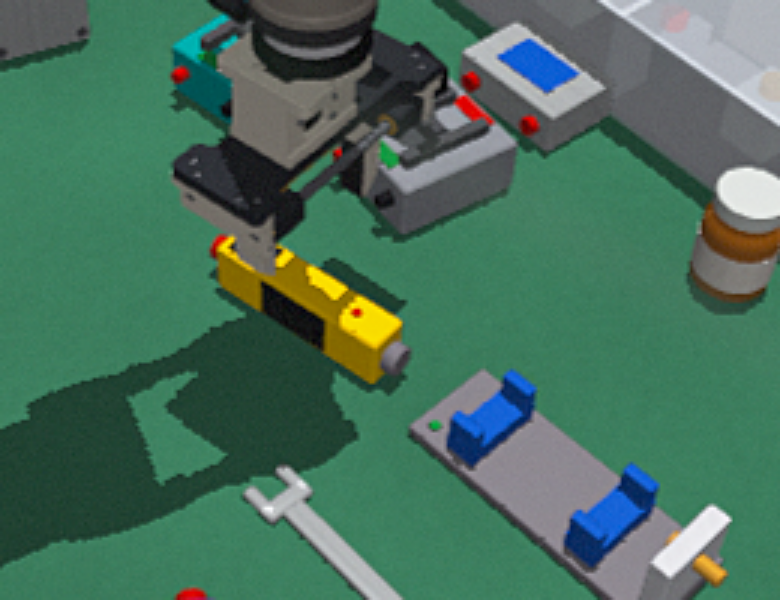

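apply_moves:
  plan:
    - {"tx": -0.003,"ty": 0,"tz": 0.04,"yaw": 0.004,"grip": 1}
    - {"tx": -0.003,"ty": 0,"tz": 0.08,"yaw": 0.004,"grip": 1}
    - {"tx": -0.003,"ty": 0,"tz": 0.095,"yaw": 0.004,"grip": 1}
    - {"tx": -0.003,"ty": 0,"tz": 0.095,"yaw": 0.004,"grip": 0.2}
    - {"tx": -0.003,"ty": 0,"tz": 0.095,"yaw": 0.004,"grip": -0.4}
    - {"tx": -0.003,"ty": 0,"tz": 0.095,"yaw": 0.004,"grip": -0.6}
    - {"tx": -0.003,"ty": 0,"tz": 0.095,"yaw": 0.004,"grip": -0.6}
    - {"tx": -0.003,"ty": 0,"tz": 0.095,"yaw": 0.004,"grip": -0.6}
  force: 40

```text
time: 3.52
tool_pos: [0.4549, -0.0621, 0.004]
tool_rot: [3.141, 0.0, 1.791]
contact_force: [0.2, 0.0, -0.7]
opening: 0.0462
```

apply_moves:
  plan:
    - {"tx": 0,"ty": 0,"tz": 0,"yaw": 0,"grip": -0.6}
    - {"tx": 0,"ty": 0,"tz": 0,"yaw": 0,"grip": -0.6}
    - {"tx": 0,"ty": 0,"tz": 0,"yaw": 0,"grip": -0.6}

```text
time: 3.9
tool_pos: [0.4547, -0.062, 0.0038]
tool_rot: [-3.141, -0.0, 1.791]
contact_force: [-0.5, 0.2, 2.6]
opening: 0.0338
```

apply_moves:
  plan:
    - {"tx": 0,"ty": 0,"tz": -0.02,"yaw": 0,"grip": -0.6}
    - {"tx": 0,"ty": 0,"tz": -0.05,"yaw": 0,"grip": -0.6}
    - {"tx": 0,"ty": 0,"tz": -0.08,"yaw": 0,"grip": -0.6}
    - {"tx": 0,"ty": 0,"tz": -0.11,"yaw": 0,"grip": -0.6}
    - {"tx": 0,"ty": 0,"tz": -0.12,"yaw": 0,"grip": -0.6}
    - {"tx": 0,"ty": 0,"tz": -0.12,"yaw": 0,"grip": -0.6}

```text
time: 4.65
tool_pos: [0.4547, -0.062, 0.1235]
tool_rot: [3.141, 0.0, 1.791]
contact_force: [-0.5, -0.6, -2.8]
opening: 0.0341
```

```bash
python3 - <<'E'
from h import *
s0=cloud
for n in('top','side'):
    snap(n,n+'2.png')
    X,p=cloud(n);x,y,z=X[...,0],X[...,1],X[...,2]
    m=(x>.5)&(x<.62)&(y>.12)&(y<.24)&(z>.075)&(z<.14); print(n,m.sum(),np.nanmin(X[m],0),np.nanmax(X[m],0))
p=np.load('/tmp/p_side.npy')[100:400,180:540]; cv2.imwrite('pics/s2z.png',cv2.resize(p[:,:,::-1],None,fx=2,fy=2))
rel([.4329,.2262,.124],1.340)
E
```

```text
top 139 [0.53626719 0.15344181 0.07612924] [0.57592389 0.19442686 0.12470037]
side 117 [0.53669949 0.15191568 0.09642478] [0.56159695 0.19309231 0.12469482]
t 4.75 tcp [ 0.454  -0.0618  0.1225] yaw 1.7908 rp [-3.14e+00 -1.00e-03] F [ 0.   0.2 -3.7] op 0.0338
-> tx 0.2856 ty 0.0423 tz -0.0015 yaw 0.4508
```

View pics/s2z.png

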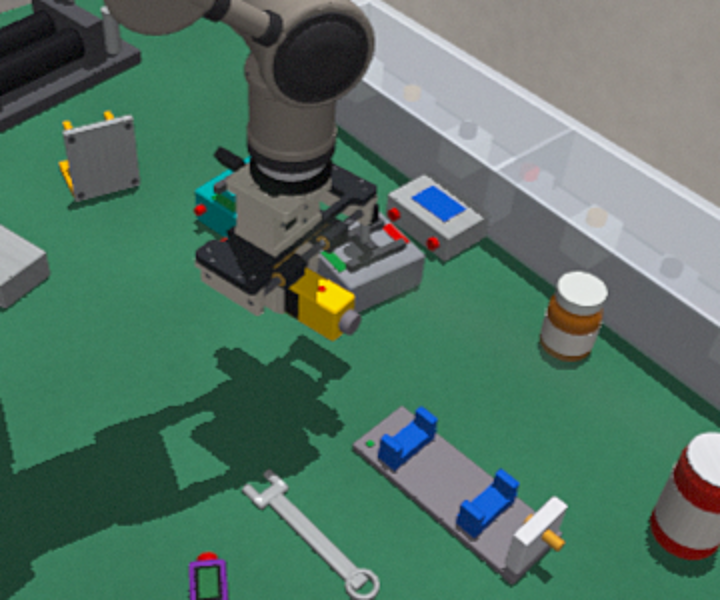

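apply_moves:
  plan:
    - {"tx": 0.05,"ty": 0,"tz": 0,"yaw": 0.06,"grip": -0.6}
    - {"tx": 0.1,"ty": 0.01,"tz": 0,"yaw": 0.13,"grip": -0.6}
    - {"tx": 0.15,"ty": 0.02,"tz": 0,"yaw": 0.22,"grip": -0.6}
    - {"tx": 0.2,"ty": 0.03,"tz": 0,"yaw": 0.31,"grip": -0.6}
    - {"tx": 0.24,"ty": 0.036,"tz": 0,"yaw": 0.4,"grip": -0.6}
    - {"tx": 0.268,"ty": 0.042,"tz": 0,"yaw": 0.45,"grip": -0.6}
    - {"tx": 0.276,"ty": 0.042,"tz": 0,"yaw": 0.451,"grip": -0.6}
    - {"tx": 0.276,"ty": 0.042,"tz": 0,"yaw": 0.451,"grip": -0.6}

```text
time: 5.75
tool_pos: [0.4348, 0.2162, 0.1228]
tool_rot: [-3.14, 0.001, 1.341]
contact_force: [0.4, -0.3, -1.8]
opening: 0.0338
```

```bash
python3 - <<'E'
from h import *
for n in('top','side'):
    p,d=snap(n,n+'3.png')
    for l in ('plunger_tip',):
        for r in robot.tip_of(l,n)[:2]:
            q=r['pixel'];print(n,l,q,r['confidence'],w(n,*q,d=d[int(q[0]),int(q[1])]), w(n,*q,z=.142))
p=np.load('/tmp/p_side.npy')[60:300,140:420]; cv2.imwrite('pics/s3z.png',cv2.resize(p[:,:,::-1],None,fx=2.5,fy=2.5))
p=np.load('/tmp/p_top.npy')[160:340,120:360]; cv2.imwrite('pics/t3z.png',cv2.resize(p[:,:,::-1],None,fx=3,fy=3))
rel([.4329,.2262,.062],1.340)
E
```

```text
top plunger_tip [322.7, 380.3] 0.4 [ 2.51558176e-01 -2.10549582e-01  2.26022842e-05] [ 0.2627312  -0.19104536  0.142     ]
side plunger_tip [376.4, 285.9] 0.53 [ 0.2557638  -0.21162143  0.03154194] [ 0.22276698 -0.26705751  0.142     ]
t 5.95 tcp [0.4356 0.2155 0.1236] yaw 1.3388 rp [-3.141  0.   ] F [ 0.2  0.4 -2.2] op 0.034
-> tx 0.0098 ty -0.0051 tz 0.0616 yaw -0.0012
```

View pics/s3z.png

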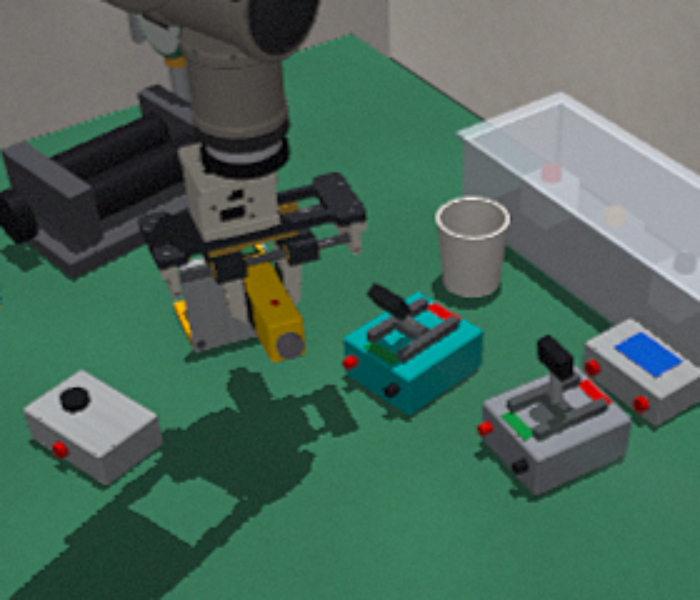

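View pics/t3z.png

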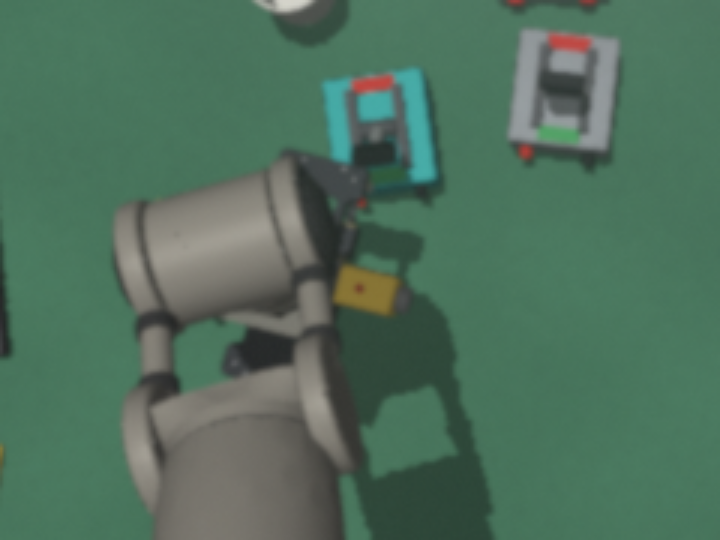

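apply_moves:
  plan:
    - {"tx": 0,"ty": -0.005,"tz": 0.03,"yaw": 0,"grip": -0.6}
    - {"tx": 0,"ty": -0.005,"tz": 0.055,"yaw": 0,"grip": -0.6}
    - {"tx": 0,"ty": -0.005,"tz": 0.061,"yaw": 0,"grip": -0.6}
    - {"tx": 0.01,"ty": -0.005,"tz": 0.061,"yaw": 0,"grip": -0.6}
    - {"tx": 0.02,"ty": -0.005,"tz": 0.061,"yaw": 0,"grip": -0.6}
    - {"tx": 0.02,"ty": -0.005,"tz": 0.061,"yaw": 0,"grip": -0.6}
  force: 50

```text
time: 6.7
tool_pos: [0.4361, 0.2382, 0.0636]
tool_rot: [3.14, -0.001, 1.341]
contact_force: [-0.2, -0.4, -2.7]
opening: 0.034
```

apply_moves:
  plan:
    - {"tx": 0.003,"ty": 0,"tz": 0,"yaw": 0,"grip": -0.6}
    - {"tx": 0.006,"ty": 0,"tz": 0,"yaw": 0,"grip": -0.6}
    - {"tx": 0.009,"ty": 0,"tz": 0,"yaw": 0,"grip": -0.6}
    - {"tx": 0.009,"ty": 0,"tz": 0,"yaw": 0,"grip": -0.6}

```text
time: 7.2
tool_pos: [0.437, 0.2452, 0.0628]
tool_rot: [-3.141, 0.001, 1.34]
contact_force: [-1.6, -4.2, -0.1]
opening: 0.0339
```

apply_moves:
  plan:
    - {"tx": 0.002,"ty": 0,"tz": 0,"yaw": 0,"grip": -0.6}
    - {"tx": 0.004,"ty": 0,"tz": 0,"yaw": 0,"grip": -0.6}
    - {"tx": 0.004,"ty": 0,"tz": 0,"yaw": 0,"grip": -0.6}

```text
time: 7.58
tool_pos: [0.4378, 0.2489, 0.0628]
tool_rot: [-3.141, 0.002, 1.34]
contact_force: [-1.1, -5.8, 1.0]
opening: 0.0339
```

apply_moves:
  plan:
    - {"tx": 0.001,"ty": 0,"tz": 0,"yaw": 0,"grip": -0.6}
    - {"tx": 0.003,"ty": 0,"tz": 0,"yaw": 0,"grip": -0.6}
    - {"tx": 0.003,"ty": 0,"tz": 0,"yaw": 0,"grip": -0.6}

```text
time: 7.95
tool_pos: [0.4379, 0.2502, 0.0628]
tool_rot: [-3.14, 0.005, 1.34]
contact_force: [-3.0, -14.2, 3.2]
opening: 0.0334
```

apply_moves:
  plan:
    - {"tx": 0.001,"ty": 0,"tz": 0,"yaw": 0,"grip": -0.6}
    - {"tx": 0.002,"ty": 0,"tz": 0,"yaw": 0,"grip": -0.6}
    - {"tx": 0.002,"ty": 0,"tz": 0,"yaw": 0,"grip": -0.6}

```text
time: 8.32
tool_pos: [0.4377, 0.2503, 0.0627]
tool_rot: [-3.139, 0.008, 1.34]
contact_force: [-4.5, -24.4, 7.3]
opening: 0.0339
```

```bash
python3 - <<'E'
from h import *
p,d=snap('side','side4.png')
p=p[60:300,140:420]; cv2.imwrite('pics/s4z.png',cv2.resize(p[:,:,::-1],None,fx=2.5,fy=2.5))
rel([.4329,.2262,.062],1.340)
E
```

```text
t 8.38 tcp [0.4377 0.2503 0.0627] yaw 1.3402 rp [-3.139  0.008] F [ -3.5 -23.6   7.4] op 0.0338
-> tx -0.0246 ty 0.0009 tz 0.0007 yaw 0.0002
```

View pics/s4z.png

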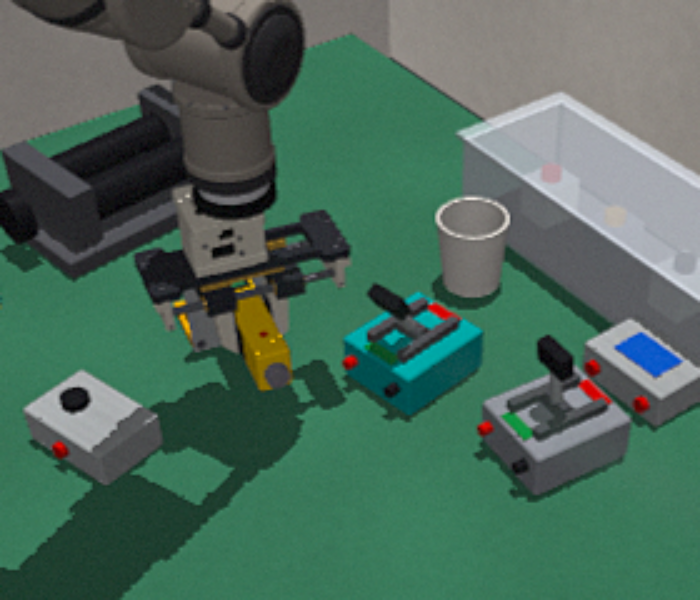

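apply_moves:
  plan:
    - {"tx": -0.006,"ty": 0,"tz": 0,"yaw": 0,"grip": -0.6}
    - {"tx": -0.02,"ty": 0,"tz": 0,"yaw": 0,"grip": -0.6}
    - {"tx": -0.035,"ty": 0,"tz": -0.02,"yaw": 0,"grip": -0.6}
    - {"tx": -0.045,"ty": 0,"tz": -0.05,"yaw": 0,"grip": -0.6}
    - {"tx": -0.055,"ty": -0.005,"tz": -0.06,"yaw": 0,"grip": -0.6}
    - {"tx": -0.08,"ty": -0.005,"tz": -0.06,"yaw": 0,"grip": -0.6}
    - {"tx": -0.12,"ty": -0.005,"tz": -0.06,"yaw": 0,"grip": -0.6}

```text
time: 9.25
tool_pos: [0.4062, 0.1386, 0.1223]
tool_rot: [3.142, -0.0, 1.342]
contact_force: [0.2, -0.0, -2.2]
opening: 0.0339
```

```bash
python3 - <<'E'
from h import *
rel([.4955,-.272,.124],1.663)
E
```

```text
t 9.25 tcp [0.4062 0.1386 0.1223] yaw 1.3417 rp [ 3.142 -0.   ] F [ 0.2 -0.  -2.2] op 0.0339
-> tx -0.3796 ty 0.1802 tz -0.0017 yaw -0.3213
```

apply_moves:
  plan:
    - {"tx": -0.04,"ty": 0.02,"tz": 0,"yaw": -0.03,"grip": -0.6}
    - {"tx": -0.09,"ty": 0.044,"tz": 0,"yaw": -0.07,"grip": -0.6}
    - {"tx": -0.14,"ty": 0.068,"tz": 0,"yaw": -0.12,"grip": -0.6}
    - {"tx": -0.19,"ty": 0.092,"tz": 0,"yaw": -0.17,"grip": -0.6}
    - {"tx": -0.24,"ty": 0.116,"tz": 0,"yaw": -0.22,"grip": -0.6}
    - {"tx": -0.29,"ty": 0.14,"tz": 0,"yaw": -0.27,"grip": -0.6}
    - {"tx": -0.34,"ty": 0.162,"tz": 0,"yaw": -0.31,"grip": -0.6}
    - {"tx": -0.37,"ty": 0.178,"tz": 0,"yaw": -0.322,"grip": -0.6}

```text
time: 10.25
tool_pos: [0.4949, -0.2642, 0.1218]
tool_rot: [-3.141, -0.0, 1.661]
contact_force: [-0.1, 0.6, -3.4]
opening: 0.0338
```

apply_moves:
  plan:
    - {"tx": -0.009,"ty": 0.002,"tz": 0,"yaw": 0,"grip": -0.6}
    - {"tx": -0.009,"ty": 0.002,"tz": 0,"yaw": 0,"grip": -0.6}
    - {"tx": -0.009,"ty": 0.002,"tz": 0,"yaw": 0,"grip": -0.6}

```text
time: 10.62
tool_pos: [0.4979, -0.2692, 0.1224]
tool_rot: [-3.141, -0.001, 1.663]
contact_force: [-0.1, 0.2, -3.3]
opening: 0.0335
```

```bash
python3 - <<'E'
from h import *
for n in('top','side'):
    p,d=snap(n,n+'5.png');X,p=cloud(n)
    hsv=cv2.cvtColor(p,cv2.COLOR_RGB2HSV).astype(int);H,S,V=hsv[...,0],hsv[...,1],hsv[...,2];x,y,z=X[...,0],X[...,1],X[...,2]
    b=(x>.42)&(x<.58)&(y>-.42)&(y<-.12)
    m=b&(H>19)&(H<33)&(S>150)&(z>.09); print(n,'yellow',m.sum(),np.nanmin(X[m],0),np.nanmax(X[m],0))
    m2=m&(z>.155)&(z<.17); print('top face',m2.sum(),np.nanmedian(z[m2]),cv2.minAreaRect((X[m2][:,:2]*1000).astype(np.float32)))
    mb=b&(z>.02)&(z<.06)&(H>105)&(H<125)&(S>150)
    for lo,hi in((-.28,-.17),(-.42,-.28)):
        mm=mb&(y>lo)&(y<hi)
        if mm.sum()>10: print('  sad',mm.sum(),cv2.minAreaRect((X[mm][:,:2]*1000).astype(np.float32)))
    a=(190,350,300,540) if n=='top' else (200,430,280,520)
    cv2.imwrite('pics/%s5z.png'%n,cv2.resize(p[a[0]:a[1],a[2]:a[3],::-1],None,fx=2.5,fy=2.5))
rel([.4955,-.272,.029],1.663)
E
```

```text
top yellow 25 [ 0.47920773 -0.2017817   0.15757856] [ 0.50597058 -0.19378772  0.16752087]
top face 25 0.16259344684869032 ((492.446044921875, -197.67080688476562), (26.629493713378906, 6.655878067016602), 4.245676040649414)
side yellow 874 [ 0.42966366 -0.34455944  0.12031991] [ 0.52288631 -0.19423991  0.23120486]
top face 533 0.16212205142114025 ((499.16497802734375, -269.0096740722656), (36.05866622924805, 149.38221740722656), 4.870935440063477)
  sad 304 ((487.4015197753906, -220.70782470703125), (56.5577392578125, 25.504058837890625), 5.018706321716309)
  sad 450 ((500.2713623046875, -324.4536437988281), (62.870235443115234, 25.448028564453125), 6.728148460388184)
t 10.72 tcp [ 0.4983 -0.2694  0.1228] yaw 1.6632 rp [-3.141e+00 -1.000e-03] F [ 0.3 -0.1 -2.3] op 0.0338
-> tx -0.0023 ty -0.0030 tz 0.0938 yaw 0.0002
```

View pics/side5z.png

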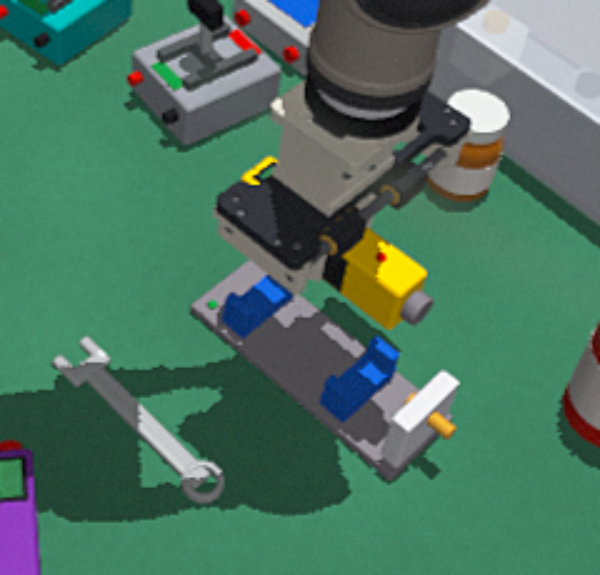

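View pics/top5z.png

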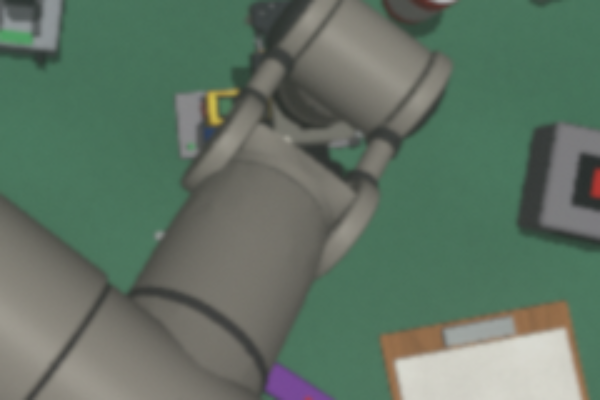

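apply_moves:
  plan:
    - {"tx": -0.0025,"ty": -0.003,"tz": 0.02,"yaw": 0,"grip": -0.6}
    - {"tx": -0.0025,"ty": -0.003,"tz": 0.045,"yaw": 0,"grip": -0.6}
    - {"tx": -0.0025,"ty": -0.003,"tz": 0.065,"yaw": 0,"grip": -0.6}
    - {"tx": -0.0025,"ty": -0.003,"tz": 0.07,"yaw": 0,"grip": -0.6}
    - {"tx": -0.0025,"ty": -0.003,"tz": 0.07,"yaw": 0,"grip": -0.6}

```text
time: 11.35
tool_pos: [0.4958, -0.2732, 0.053]
tool_rot: [3.141, 0.0, 1.662]
contact_force: [0.6, -0.2, -1.9]
opening: 0.0337
```

```bash
python3 - <<'E'
from h import *
p,d=snap('side','side6.png')
a=(200,430,280,520)
cv2.imwrite('pics/side6z.png',cv2.resize(p[a[0]:a[1],a[2]:a[3],::-1],None,fx=2.5,fy=2.5))
rel([.4955,-.272,.029],1.663)
E
```

```text
t 11.4 tcp [ 0.4961 -0.2735  0.0535] yaw 1.6622 rp [3.141e+00 1.000e-03] F [ 0.7 -1.  -2.3] op 0.0337
-> tx 0.0015 ty -0.0004 tz 0.0245 yaw -0.0008
```

View pics/side6z.png

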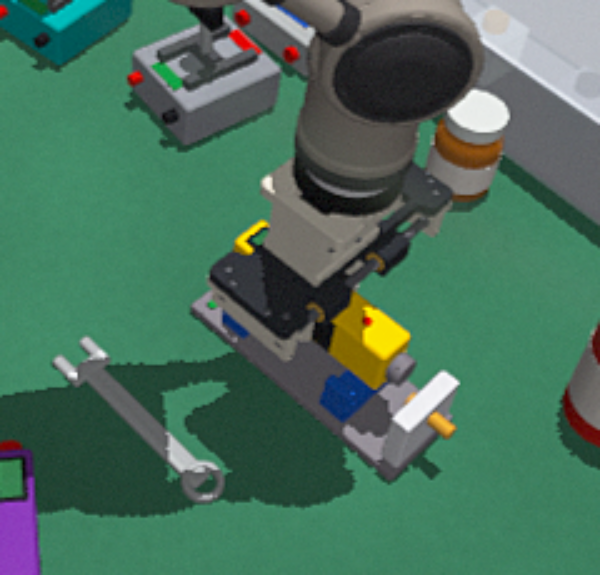

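apply_moves:
  plan:
    - {"tx": 0.0015,"ty": 0,"tz": 0.006,"yaw": 0,"grip": -0.6}
    - {"tx": 0.0015,"ty": 0,"tz": 0.012,"yaw": 0,"grip": -0.6}
    - {"tx": 0.0015,"ty": 0,"tz": 0.018,"yaw": 0,"grip": -0.6}
    - {"tx": 0.0015,"ty": 0,"tz": 0.021,"yaw": 0,"grip": -0.6}
    - {"tx": 0.0015,"ty": 0,"tz": 0.022,"yaw": 0,"grip": -0.6}
    - {"tx": 0.0015,"ty": 0,"tz": 0.022,"yaw": 0,"grip": -0.6}

```text
time: 12.15
tool_pos: [0.4955, -0.2721, 0.0307]
tool_rot: [3.141, -0.0, 1.662]
contact_force: [0.1, -0.4, -1.1]
opening: 0.0336
```

apply_moves:
  plan:
    - {"tx": 0,"ty": 0,"tz": 0.001,"yaw": 0,"grip": -0.6}
    - {"tx": 0,"ty": 0,"tz": 0.002,"yaw": 0,"grip": -0.6}
    - {"tx": 0,"ty": 0,"tz": 0.002,"yaw": 0,"grip": -0.6}

```text
time: 12.52
tool_pos: [0.4956, -0.272, 0.0289]
tool_rot: [3.141, 0.0, 1.662]
contact_force: [-0.6, 1.2, -0.9]
opening: 0.0336
```

apply_moves:
  plan:
    - {"tx": 0,"ty": 0,"tz": 0.001,"yaw": 0,"grip": -0.6}
    - {"tx": 0,"ty": 0,"tz": 0.001,"yaw": 0,"grip": -0.6}

```text
time: 12.78
tool_pos: [0.4957, -0.272, 0.0288]
tool_rot: [3.141, 0.001, 1.662]
contact_force: [-2.8, 1.8, 7.6]
opening: 0.0339
```

apply_moves:
  plan:
    - {"tx": 0,"ty": 0,"tz": -0.001,"yaw": 0,"grip": -0.6}
    - {"tx": 0,"ty": 0,"tz": -0.001,"yaw": 0,"grip": -0.1}
    - {"tx": 0,"ty": 0,"tz": -0.001,"yaw": 0,"grip": 0.3}
    - {"tx": 0,"ty": 0,"tz": -0.001,"yaw": 0,"grip": 0.3}
    - {"tx": 0,"ty": 0,"tz": -0.001,"yaw": 0,"grip": 0.3}
    - {"tx": 0,"ty": 0,"tz": -0.001,"yaw": 0,"grip": 0.3}
  force: 20

```text
time: 13.52
tool_pos: [0.4955, -0.272, 0.0287]
tool_rot: [3.142, -0.0, 1.662]
contact_force: [-0.2, 0.9, -0.3]
opening: 0.0595
```

apply_moves:
  plan:
    - {"tx": 0,"ty": 0,"tz": -0.02,"yaw": 0,"grip": 0.3}
    - {"tx": 0,"ty": 0,"tz": -0.05,"yaw": 0,"grip": 0.3}
    - {"tx": 0,"ty": 0,"tz": -0.1,"yaw": 0,"grip": 0.3}
    - {"tx": 0,"ty": 0,"tz": -0.15,"yaw": 0,"grip": 0.3}
    - {"tx": 0,"ty": 0,"tz": -0.18,"yaw": 0,"grip": -1}
    - {"tx": 0,"ty": 0,"tz": -0.18,"yaw": 0,"grip": -1}

```text
time: 14.28
tool_pos: [0.4965, -0.2727, 0.2114]
tool_rot: [3.137, 0.004, 1.662]
contact_force: [-0.4, -0.2, -0.8]
opening: 0.0439
```

```bash
python3 - <<'E'
from h import *
p,d=snap('side','side7.png')
a=(200,430,280,520)
cv2.imwrite('pics/side7z.png',cv2.resize(p[a[0]:a[1],a[2]:a[3],::-1],None,fx=2.5,fy=2.5))
X,p=cloud('side');x,y,z=X[...,0],X[...,1],X[...,2]
m=(x>.42)&(x<.58)&(y>-.42)&(y<-.12)&(z>.061)&(z<.08)&(y>-.36); print(m.sum(),np.nanmedian(z[m]),cv2.minAreaRect((X[m][:,:2]*1000).astype(np.float32)))
rel([.4955,-.272,.029],1.663)
E
```

```text
1229 0.06872910993212794 ((496.7839050292969, -276.6665344238281), (36.46392059326172, 158.68690490722656), 5.386063575744629)
t 14.32 tcp [ 0.4957 -0.2721  0.2093] yaw 1.6618 rp [3.14e+00 1.00e-03] F [-0.5  0.1 -0.6] op 0.0405
-> tx 0.0001 ty -0.0002 tz 0.1803 yaw -0.0012
```

View pics/side7z.png

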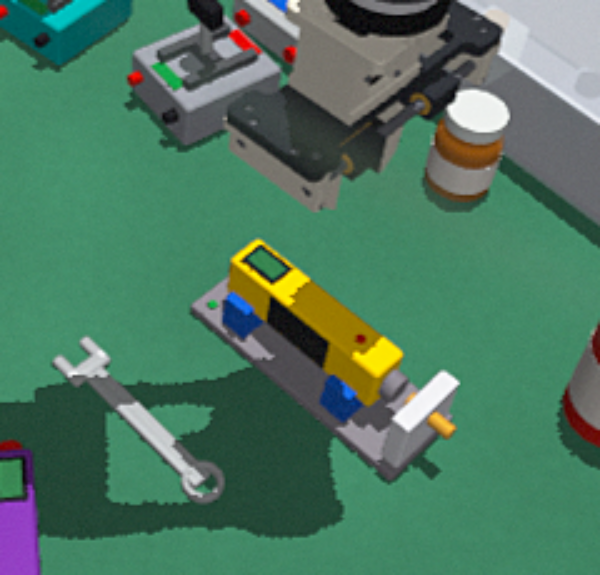

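```bash
python3 - <<'E'
from h import *
snap('top','top7.png'); X,p=cloud('top');x,y,z=X[...,0],X[...,1],X[...,2]
m=(x>.5)&(x<.72)&(y>-.07)&(y<.08)&(z>.043)&(z<.056); print(cv2.minAreaRect((X[m][:,:2]*1000).astype(np.float32)))
rel([.675,.0006,.21],3.058)
E
```

```text
((624.78662109375, 5.6654815673828125), (95.75900268554688, 109.89276123046875), 84.8610610961914)
t 14.38 tcp [ 0.4951 -0.2718  0.208 ] yaw 1.6618 rp [-3.141e+00 -1.000e-03] F [-0.2  0.7 -0.2] op 0.0362
-> tx 0.2549 ty 0.2039 tz -0.0020 yaw -1.3962
```

apply_moves:
  plan:
    - {"tx": 0.032,"ty": 0.025,"tz": 0,"yaw": -0.15,"grip": -1}
    - {"tx": 0.064,"ty": 0.05,"tz": 0,"yaw": -0.32,"grip": -1}
    - {"tx": 0.096,"ty": 0.076,"tz": 0,"yaw": -0.5,"grip": -1}
    - {"tx": 0.128,"ty": 0.102,"tz": 0,"yaw": -0.68,"grip": -1}
    - {"tx": 0.16,"ty": 0.128,"tz": 0,"yaw": -0.86,"grip": -1}
    - {"tx": 0.192,"ty": 0.154,"tz": 0,"yaw": -1.04,"grip": -1}
    - {"tx": 0.224,"ty": 0.18,"tz": 0,"yaw": -1.22,"grip": -1}
    - {"tx": 0.255,"ty": 0.204,"tz": 0,"yaw": -1.396,"grip": -1}

```text
time: 15.38
tool_pos: [0.6754, 0.0018, 0.2062]
tool_rot: [3.141, -0.004, 3.064]
contact_force: [1.2, -0.1, 0.6]
opening: 0.0007
```

apply_moves:
  plan:
    - {"tx": 0,"ty": 0,"tz": 0,"yaw": 0,"grip": -1}
    - {"tx": 0,"ty": 0,"tz": 0,"yaw": 0,"grip": -1}
    - {"tx": 0,"ty": 0,"tz": 0,"yaw": 0,"grip": -1}

```text
time: 15.75
tool_pos: [0.6749, -0.0007, 0.2082]
tool_rot: [-3.141, -0.001, 3.055]
contact_force: [-0.8, 0.5, 0.5]
opening: 0.0006
```

```bash
python3 - <<'E'
from h import *
p,d=snap('side','side8.png')
a=(80,320,230,490)
cv2.imwrite('pics/side8z.png',cv2.resize(p[a[0]:a[1],a[2]:a[3],::-1],None,fx=2.5,fy=2.5))
rel([.675,.0006,.111],3.058)
E
```

```text
t 15.8 tcp [ 0.675  -0.0008  0.2086] yaw 3.0555 rp [-3.141 -0.   ] F [-0.8 -0.8  0.2] op 0.0006
-> tx 0.0001 ty 0.0014 tz 0.0976 yaw -0.0025
```

View pics/side8z.png

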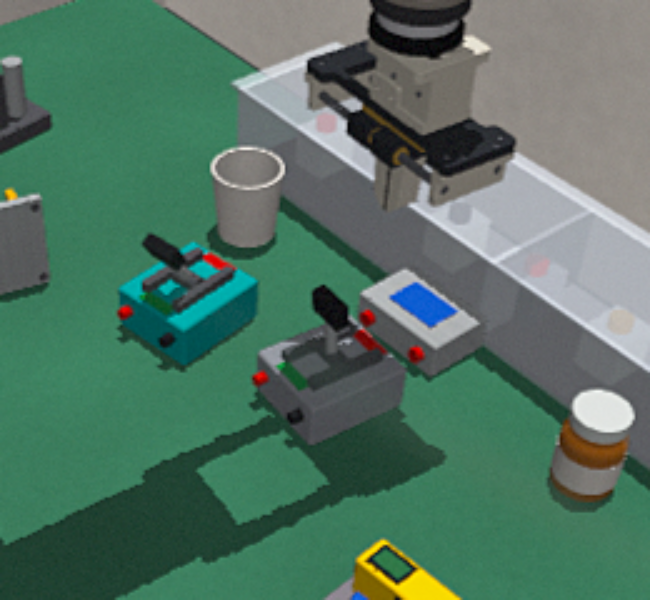

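apply_moves:
  plan:
    - {"tx": 0,"ty": 0.001,"tz": 0.04,"yaw": 0,"grip": -1}
    - {"tx": 0,"ty": 0.001,"tz": 0.08,"yaw": 0,"grip": -1}
    - {"tx": 0,"ty": 0.001,"tz": 0.097,"yaw": 0,"grip": -1}
    - {"tx": 0.015,"ty": 0.001,"tz": 0.097,"yaw": 0,"grip": -1}
    - {"tx": 0.025,"ty": 0.001,"tz": 0.097,"yaw": 0,"grip": -1}
    - {"tx": 0.035,"ty": 0.001,"tz": 0.097,"yaw": 0,"grip": -1}
    - {"tx": 0.045,"ty": 0.001,"tz": 0.097,"yaw": 0,"grip": -1}
    - {"tx": 0.052,"ty": 0.001,"tz": 0.097,"yaw": 0,"grip": -1}

```text
time: 16.8
tool_pos: [0.6244, 0.0057, 0.1125]
tool_rot: [3.142, 0.003, 3.058]
contact_force: [4.5, 0.3, -1.2]
opening: 0.0004
```

apply_moves:
  plan:
    - {"tx": 0.004,"ty": 0,"tz": 0,"yaw": 0,"grip": -1}
    - {"tx": 0.008,"ty": 0,"tz": 0,"yaw": 0,"grip": -1}
    - {"tx": 0.011,"ty": 0,"tz": 0,"yaw": 0,"grip": -1}
    - {"tx": 0.011,"ty": 0,"tz": 0,"yaw": 0,"grip": -1}

```text
time: 17.3
tool_pos: [0.6125, 0.0068, 0.1118]
tool_rot: [3.142, -0.0, 3.058]
contact_force: [3.0, -0.4, -1.0]
opening: 0.0003
```

Moving the lever with about 4 N; continue to the stop.

apply_moves:
  plan:
    - {"tx": 0.002,"ty": 0,"tz": 0,"yaw": 0,"grip": -1}
    - {"tx": 0.004,"ty": 0,"tz": 0,"yaw": 0,"grip": -1}
    - {"tx": 0.004,"ty": 0,"tz": 0,"yaw": 0,"grip": -1}

```text
time: 17.68
tool_pos: [0.6086, 0.0071, 0.1117]
tool_rot: [3.142, -0.0, 3.058]
contact_force: [4.3, -0.2, -0.1]
opening: 0.0003
```

apply_moves:
  plan:
    - {"tx": 0.002,"ty": 0,"tz": 0,"yaw": 0,"grip": -1}
    - {"tx": 0.003,"ty": 0,"tz": 0,"yaw": 0,"grip": -1}
    - {"tx": 0.003,"ty": 0,"tz": 0,"yaw": 0,"grip": -1}

```text
time: 18.05
tool_pos: [0.6076, 0.0071, 0.1125]
tool_rot: [3.142, 0.005, 3.058]
contact_force: [9.0, -0.9, -0.4]
opening: 0.0002
```

apply_moves:
  plan:
    - {"tx": 0.002,"ty": 0,"tz": 0,"yaw": 0,"grip": -1}
    - {"tx": 0.003,"ty": 0,"tz": 0,"yaw": 0,"grip": -1}
    - {"tx": 0.003,"ty": 0,"tz": 0,"yaw": 0,"grip": -1}

```text
time: 18.42
tool_pos: [0.6067, 0.0071, 0.1133]
tool_rot: [3.142, 0.01, 3.058]
contact_force: [14.4, -0.7, -0.4]
opening: 0.0003
```

```bash
python3 - <<'E'
from h import *
p,d=snap('side','side9.png')
a=(80,320,230,490)
cv2.imwrite('pics/side9z.png',cv2.resize(p[a[0]:a[1],a[2]:a[3],::-1],None,fx=2.5,fy=2.5))
rel([.675,.0006,.111],3.058)
E
```

```text
t 18.48 tcp [0.6067 0.0071 0.1133] yaw 3.0575 rp [3.142 0.01 ] F [13.3 -0.5  0.1] op 0.0004
-> tx -0.0686 ty -0.0008 tz 0.0023 yaw -0.0005
```

View pics/side9z.png

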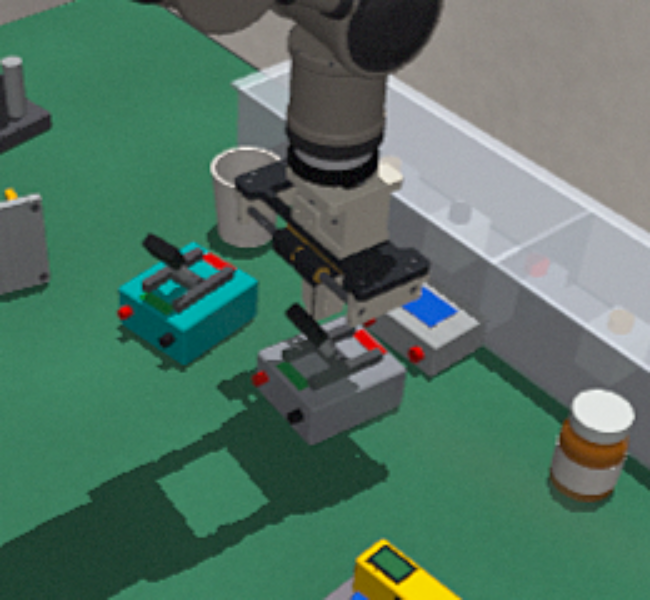

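apply_moves:
  plan:
    - {"tx": -0.02,"ty": 0,"tz": 0,"yaw": 0,"grip": -1}
    - {"tx": -0.025,"ty": 0,"tz": -0.04,"yaw": 0,"grip": -1}
    - {"tx": -0.01,"ty": 0,"tz": -0.075,"yaw": 0,"grip": -1}
    - {"tx": 0.03,"ty": 0,"tz": -0.075,"yaw": 0,"grip": -1}
    - {"tx": 0.062,"ty": 0,"tz": -0.07,"yaw": 0,"grip": -1}
    - {"tx": 0.062,"ty": 0,"tz": -0.03,"yaw": 0,"grip": -1}
    - {"tx": 0.062,"ty": 0,"tz": 0.004,"yaw": 0,"grip": -1}
    - {"tx": 0.062,"ty": 0,"tz": 0.004,"yaw": 0,"grip": -1}

```text
time: 19.48
tool_pos: [0.5381, 0.0131, 0.1054]
tool_rot: [3.141, -0.008, 3.058]
contact_force: [-0.0, -0.9, -0.0]
opening: 0.0006
```

```bash
python3 - <<'E'
from h import *
p,d=snap('side','side10.png')
a=(80,320,230,490)
cv2.imwrite('pics/side10z.png',cv2.resize(p[a[0]:a[1],a[2]:a[3],::-1],None,fx=2.5,fy=2.5))
rel([.6252+.016,.0048-.0014,.107],3.058)
E
```

```text
t 19.52 tcp [0.5397 0.013  0.1072] yaw 3.0579 rp [ 3.141 -0.004] F [-0.2 -0.3  1. ] op 0.0005
-> tx -0.1019 ty -0.0010 tz 0.0002 yaw -0.0001
```

View pics/side10z.png

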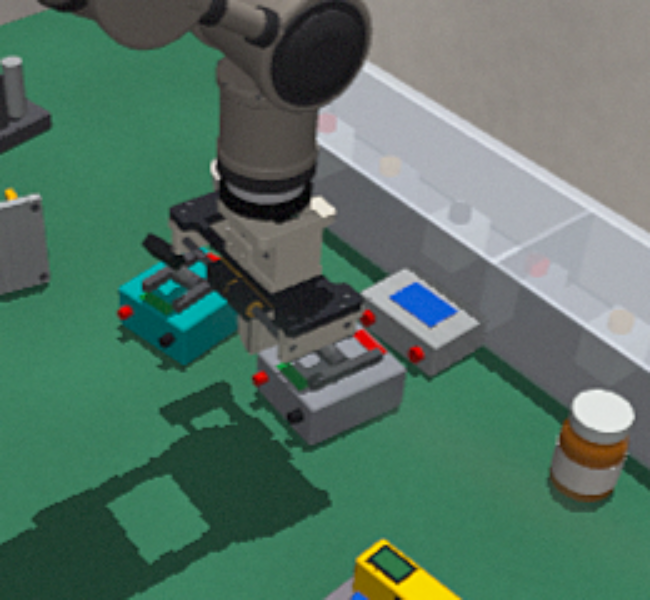

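apply_moves:
  plan:
    - {"tx": -0.012,"ty": -0.001,"tz": 0,"yaw": 0,"grip": -1}
    - {"tx": -0.022,"ty": -0.001,"tz": 0,"yaw": 0,"grip": -1}
    - {"tx": -0.032,"ty": -0.001,"tz": 0,"yaw": 0,"grip": -1}
    - {"tx": -0.042,"ty": -0.001,"tz": 0,"yaw": 0,"grip": -1}
    - {"tx": -0.052,"ty": -0.001,"tz": 0,"yaw": 0,"grip": -1}
    - {"tx": -0.062,"ty": -0.001,"tz": 0,"yaw": 0,"grip": -1}
    - {"tx": -0.072,"ty": -0.001,"tz": 0,"yaw": 0,"grip": -1}
    - {"tx": -0.08,"ty": -0.001,"tz": 0,"yaw": 0,"grip": -1}

```text
time: 20.52
tool_pos: [0.6209, 0.005, 0.1077]
tool_rot: [-3.142, -0.001, 3.058]
contact_force: [-4.4, -0.4, 0.7]
opening: 0.0003
```

apply_moves:
  plan:
    - {"tx": -0.005,"ty": 0,"tz": 0,"yaw": 0,"grip": -1}
    - {"tx": -0.01,"ty": 0,"tz": 0,"yaw": 0,"grip": -1}
    - {"tx": -0.015,"ty": 0,"tz": 0,"yaw": 0,"grip": -1}
    - {"tx": -0.015,"ty": 0,"tz": 0,"yaw": 0,"grip": -1}

```text
time: 21.02
tool_pos: [0.636, 0.0039, 0.1075]
tool_rot: [3.141, 0.0, 3.058]
contact_force: [-3.3, -0.5, 0.0]
opening: 0.0007
```

apply_moves:
  plan:
    - {"tx": -0.003,"ty": 0,"tz": 0,"yaw": 0,"grip": -1}
    - {"tx": -0.006,"ty": 0,"tz": 0,"yaw": 0,"grip": -1}
    - {"tx": -0.006,"ty": 0,"tz": 0,"yaw": 0,"grip": -1}

```text
time: 21.4
tool_pos: [0.6376, 0.0038, 0.1072]
tool_rot: [-3.142, -0.01, 3.058]
contact_force: [-17.3, 0.7, 6.1]
opening: 0.0002
```

apply_moves:
  plan:
    - {"tx": 0.015,"ty": 0,"tz": 0,"yaw": 0,"grip": -1}
    - {"tx": 0.04,"ty": 0,"tz": 0,"yaw": 0,"grip": -1}
    - {"tx": 0.07,"ty": 0,"tz": -0.04,"yaw": 0,"grip": -1}
    - {"tx": 0.11,"ty": 0,"tz": -0.08,"yaw": 0,"grip": -1}
    - {"tx": 0.15,"ty": 0,"tz": -0.12,"yaw": 0,"grip": -1}
    - {"tx": 0.19,"ty": 0,"tz": -0.15,"yaw": 0,"grip": -1}
    - {"tx": 0.21,"ty": 0.04,"tz": -0.17,"yaw": 0,"grip": -1}
    - {"tx": 0.21,"ty": 0.09,"tz": -0.17,"yaw": 0,"grip": -1}

```text
time: 22.4
tool_pos: [0.441, 0.1112, 0.281]
tool_rot: [3.14, 0.009, 3.055]
contact_force: [1.1, -0.9, -0.3]
opening: 0.0006
```

apply_moves:
  plan:
    - {"tx": 0,"ty": 0.05,"tz": 0,"yaw": 0,"grip": -1}
    - {"tx": 0,"ty": 0.1,"tz": 0,"yaw": 0,"grip": -1}
    - {"tx": 0,"ty": 0.14,"tz": 0,"yaw": 0,"grip": -1}
    - {"tx": 0,"ty": 0.14,"tz": 0,"yaw": 0,"grip": -1}

```text
time: 22.9
tool_pos: [0.4523, 0.2527, 0.2782]
tool_rot: [3.14, 0.003, 3.061]
contact_force: [0.1, 0.5, 0.7]
opening: 0.0006
```

```bash
python3 - <<'E'
from h import *
for n in('top','side'):
    p,d=snap(n,n+'11.png');X,p=cloud(n);x,y,z=X[...,0],X[...,1],X[...,2]
    m=(x>.5)&(x<.75)&(y>-.06)&(y<.06)&(z>.105)&(z<.14)
    if m.sum(): print(n,'lever',m.sum(),np.nanmean(X[m],0),np.nanmin(X[m],0),np.nanmax(X[m],0))
    m=(x>.42)&(x<.58)&(y>-.35)&(y<-.15)&(z>.061)&(z<.08)
    if m.sum()>20: print('det',np.nanmedian(z[m]),cv2.minAreaRect((X[m][:,:2]*1000).astype(np.float32)))
    hsv=cv2.cvtColor(p,cv2.COLOR_RGB2HSV).astype(int);H,S=hsv[...,0],hsv[...,1]
    m=(x>.45)&(x<.54)&(y>-.205)&(y<-.16)&(z>.02)&(S>150)&((H<7)|(H>173))
    if m.sum(): print('btn',m.sum(),np.nanmin(X[m],0),np.nanmax(X[m],0))
a=(140,400,230,490);p=np.load('/tmp/p_side.npy')
cv2.imwrite('pics/side11z.png',cv2.resize(p[a[0]:a[1],a[2]:a[3],::-1],None,fx=2.3,fy=2.3))
a=(130,290,150,470);p=np.load('/tmp/p_top.npy')
cv2.imwrite('pics/top11z.png',cv2.resize(p[a[0]:a[1],a[2]:a[3],::-1],None,fx=2.4,fy=2.4))
rel([.4,0,.3],3)
E
```

```text
top lever 133 [0.65713185 0.0025755  0.11598611] [ 0.64514618 -0.01640692  0.10500707] [0.6716203  0.02178429 0.12693877]
det 0.06857850119505446 ((496.6507263183594, -269.4939880371094), (34.74281311035156, 150.89352416992188), 5.160139083862305)
side lever 168 [ 0.65513736 -0.00209163  0.11449124] [ 0.64225438 -0.02008126  0.10519106] [0.67187949 0.02208114 0.12401768]
det 0.06880602027632486 ((496.51007080078125, -271.30328369140625), (36.02869415283203, 150.2364501953125), 5.0921244621276855)
t 23.0 tcp [0.4521 0.2502 0.2781] yaw 3.0587 rp [3.141e+00 2.000e-03] F [ 0.4 -0.4 -1.2] op 0.0003
-> tx 0.0312 ty -0.2536 tz -0.0219 yaw 0.0587
```

View pics/side11z.png

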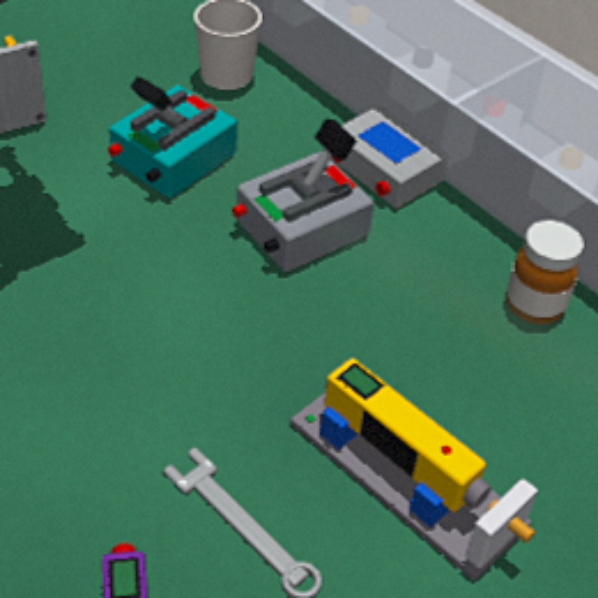

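View pics/top11z.png

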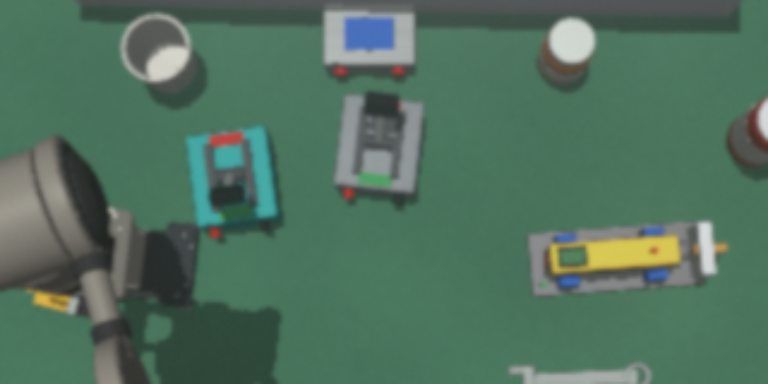

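View pics/side11.png

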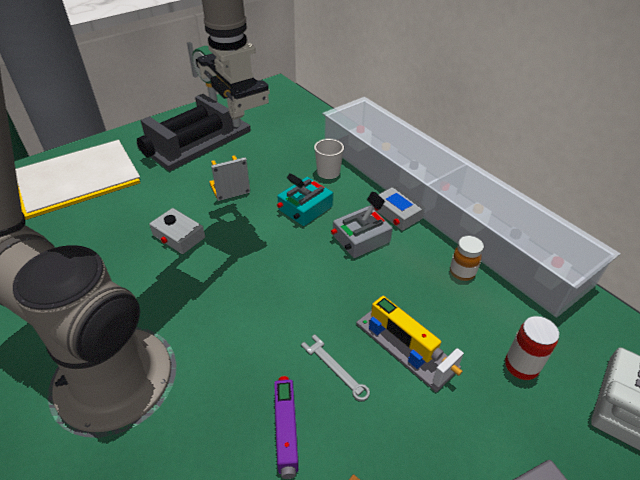

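```bash
python3 -c "
from cell import robot
print(robot.hand_in())"
```

```text
the job is handed in; nothing more can be done
None
```

The job is done and handed in; no verdict was reported. It took about 23 s of the 72 s allowed.

- **Button:** I held the detector across its middle and pushed the red button against the striker plate. It ran in until motion stopped hard at about 24 N, with the detector's centre about 80 mm from the plate (79 mm is fully in). The final state of the button was not measured on its own: no red showed up in the depth check after docking, and only a trace of it is visible from above, which fits a pressed button.
- **Dock:** The detector is set down and released, screen up, nose towards the gas port. It sits within about 2 mm and 1° of the seat I measured. Its top is at 69 mm, as expected for a seated detector.
- **Cut-out:** The lever went to OFF first, stopping hard at about 14 N, then to ON, stopping hard at about 17 N. The last pictures show it leaning towards the red mark, at the position expected for fully ON.
- **Other things:** The bystanders, the turquoise cut-out and the purple detector look unmoved in the last pictures. The arm ended clear of everything.

The only check that failed was the network's search for the button tip while the detector was in the gripper. It found only the purple look-alike, so I relied on the arm position, the forces and the depth images instead.

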